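# Draw a bowl of bells from the spring-gate dispenser

### The job

Lift the top bowl off the nested pile and stand it upright on the bench under the spout of the bell dispenser. Then pull the dispenser's black T-handle straight up against its spring until the yellow pointer is level with the red marker clip, so that all six bells run into the bowl, and keep it there: finish still gripping the handle at that mark. Leave the other two bowls nested where they are and do not disturb the other things on the bench.

Things in the scene. Friction and masses are not known exactly. Their poses are not given: they have to be found in the camera images.
- bowl_top: topmost of three identical nested turned-wood bowls: 150 mm across, 58 mm high, wall 8 mm, foot 52 mm across and 18 mm high, about 160 g; the upper 16 mm of the wall is upright: pinch it across the rim (rim midline 71 mm from the axis). Origin: centre of the foot's underside, z up. Each bowl stands on the inner floor of the next (24 mm above its underside), so rims lie 24 mm apart
- bowl_mid: the middle bowl of the pile, same size, origin and axes; to be left where it is
- bowl_low: the lowest bowl of the pile, standing on the bench, same size, origin and axes; to be left where it is
- dispenser: bell dispenser fixed to the bench: grey base, clear hopper and spout, dark blue spring box. Origin: on the bench below the gate (gate plane y=0), z up. The spout points to -y: y 0 to -83 mm, x +-33, z 85 to 156, open below. Base and hopper reach to y +185 mm (base 130 wide, starts at y -5). Spring box 88 x 30 mm, top at z 232; hopper lid knob at 214
- spout (a point): the middle of the spout's open underside, 85 mm above the bench (56 mm from the gate along the dispenser's -y); a bowl on the bench passes below it, and bells drop straight down out of it within about 25 mm of this point
- gate: the moving part, 150 g: steel gate plate, stem, black T-handle and yellow pointer in one. Slides straight up, 0 to 56 mm; axes as the dispenser's; origin: middle of the plate's lower edge, 100 mm above the bench when shut. A spring pulls it down: about 6 N to start it, 11 N at 45 mm; it drops shut when let go. Bells pass once it is about 25 mm up
- handle (a point): the middle of the T-handle's crossbar, a black round bar 14 mm thick and 70 mm long along the dispenser's x, with nothing above it; 262 mm above the bench when the gate is shut, 30 mm above the top of the spring box
- pointer (a point): the tip of the gate's yellow pointer, on the dispenser's +x side, beside the white scale; 125 mm above the bench when the gate is shut; rises with the gate
- mark_line (a point): the end of the red marker clip on the scale, 34 to 48 mm above the shut pointer, 12 mm beside the pointer's path; the gate is at the mark when the pointer is as high as this point
- mark (a joint): how far the red marker clip is set above the shut pointer, m: the lift of the gate at the mark; the clip grips its scale and stays where it was set
- bell0: a brass jingle bell, a ball 22 mm across, 10 g, origin at its centre; lies with five others on the sloping hopper floor behind the gate at the start
- bell1: a brass jingle bell, a ball 22 mm across, 10 g, origin at its centre; lies with five others on the sloping hopper floor behind the gate at the start
- bell2: a brass jingle bell, a ball 22 mm across, 10 g, origin at its centre; lies with five others on the sloping hopper floor behind the gate at the start
- bell3: a brass jingle bell, a ball 22 mm across, 10 g, origin at its centre; lies with five others on the sloping hopper floor behind the gate at the start
- bell4: a brass jingle bell, a ball 22 mm across, 10 g, origin at its centre; lies with five others on the sloping hopper floor behind the gate at the start
- bell5: a brass jingle bell, a ball 22 mm across, 10 g, origin at its centre; lies with five others on the sloping hopper floor behind the gate at the start
- gold_jar: bystander: a glass jar with a gold lid, 60 mm across, 75 mm high, origin under its centre
- glue: bystander: a white glue bottle with an orange cap, 54 mm across, 150 mm high, origin under its centre
- brush: bystander: a flat brush lying on the bench, 190 mm long along its x, origin in the middle of its underside
- mask_blank: bystander: a white mask lying face up, 190 mm long along its x, 145 mm wide, 70 mm high, origin under its centre
There are look-alikes about, which are no part of the job. Leave any green or pink look-alike of the bowl_low alone.

How it is judged (in metres and radians):
On the way, in this order (a step that is already met when the one before it is completed fails the run):
1. the top bowl is lifted clear of the pile (z of bowl_top in the frame of bowl_mid above 0.05 m and contact force between the fingers and bowl_top above 0.5 N and z of pointer in the frame of dispenser below 0.131 m), for 0.1 s.
2. the bowl stands on the bench under the spout, let go, the gate still shut (height (world z) of bowl_top below 0.004 m and angle between bowl_top's own z axis and vertical below 0.06 rad and horizontal distance between bowl_top and spout below 0.055 m and contact force between the fingers and bowl_top below 0.1 N and linear speed of bowl_top below 0.02 m/s and z of pointer in the frame of dispenser below 0.131 m), for 0.2 s.
3. the gate is held with its pointer level with the marker (contact force between the fingers and gate above 3 N and z of pointer in the frame of mark_line between -0.006 and 0.006 m), for 0.5 s.
At the end, for the whole second after the job is handed in: The robot still grips the T-handle (over 3 N), pointer within 6 mm of the marker's height; the bowl stands upright on the bench, axis within 55 mm of the spout's middle, all six bells in it; the other bowls upright, within 20 mm of where they stood (all of step 3 and height (world z) of bowl_top below 0.004 m and angle between bowl_top's own z axis and vertical below 0.06 rad and horizontal distance between bowl_top and spout below 0.055 m and horizontal distance between each of bell0, bell1, bell2, bell3, bell4, bell5 and bowl_top below 0.066 m and z of bell0 in the frame of bowl_top between 0.02 and 0.058 m and z of bell1 in the frame of bowl_top between 0.02 and 0.058 m and z of bell2 in the frame of bowl_top between 0.02 and 0.058 m and z of bell3 in the frame of bowl_top between 0.02 and 0.058 m and z of bell4 in the frame of bowl_top between 0.02 and 0.058 m and z of bell5 in the frame of bowl_top between 0.02 and 0.058 m and distance of each of bowl_low, bowl_mid from where it was at the start of the episode below 0.02 m and angle between each of bowl_low, bowl_mid's own z axis and vertical below 0.08 rad); the arm keeps its last pose, push and grip.
It fails at once if a bystander on the bench is moved by more than 30 mm (distance of any of gold_jar, glue, brush, mask_blank from where it was at the start of the episode above 0.03 m).
It fails at once if the rest of the bowl pile is pushed by more than 40 mm (distance of any of bowl_low, bowl_mid from where it was at the start of the episode above 0.04 m).
It also fails if it takes over 58 s, if anything falls off the work surface, if the arm or the gripper's body presses on something with over 40 N, if the wrist force passes 120 N, or if a joint passes its speed limit or range.

### The arm

A 6-joint arm with a two-finger parallel gripper is mounted at the origin on the work surface. World frame = base frame: x ahead of the robot, y to its left, z up, the work surface at z = 0. Lengths are in mm, angles in degrees, forces in N, time in s.
With the tool pointing down it reaches from about 300 to 850 mm from the base axis. Payload 4.2 kg.
Tool frame: the origin (TCP) lies midway between the tips of the shut fingers; the grasp point (between the pads) lies 19 mm behind it (env.hold_point_z is the z of the grasp point in the tool frame, in mm); z points along the fingers, y is the direction in which the jaws open and shut (so a half turn about z gives the same grasp; the last joint's range is limited). The gripper opens to 91 mm and grips with 3 to 60 N. Pads are 32 mm wide; open, the fingers measure 118 mm over their backs; the gripper's body (76 mm by 178 mm) begins 60 mm behind the grasp point.
Start: joints at [67.093, 18.312, 89.639, -0, 72.044, -1.146], TCP at [213.176, 534.04, 213.976] pointing down, gripper open.
Joint ranges: [-177.97, 177.97], [-48.28, 115.42], [12.27, 149.76], [-77.06, 257.06], [2.81, 150.46], [-146.56, 146.56]. Speed limits (degrees/s): [147.25, 147.25, 180, 180, 180, 180].

### API

Orientations are given as [roll, pitch, yaw] about the fixed x, y, z axes, in that order (R = Rz(yaw) Ry(pitch) Rx(roll)).
In Python, from workcell import env, grab_frame, camera_params, spotter gives the robot as it stands. The module is installed in compiled form; this text tells all that it offers.
- The arm moves only by the shell command python3 -m jog 'ROWS' [FORCE]. ROWS is text: rows parted by semicolons, each of 7 numbers parted by spaces: the turn, a rotation vector about the world's x, y, z in units of 5 degrees (1.0 is 5 degrees), then the shift along the world's x, y, z in units of 25 mm (1.0 is 25 mm), then the opening, from 0 (shut) to 1 (fully open). A call has 1 to 5 rows; each row is the pose to reach, as a shift and turn from the pose commanded when the call began; what a row does not reach only later rows make up. A row lasts 1/8 s, in which the tool goes at most 62.5 mm and 10.7 degrees, less where a joint would pass 70% of its speed; a pose out of reach is approached as far as the arm can. A call with a gripper value outside its range is refused whole. The fingers move at their own pace and stop on an object; FORCE is the grip in N (left out, the last holds). Time passes only in rows, so rows that repeat a pose let the fingers close. It gives the time, the measured TCP pose, the force and the opening at its end, in the units of the state.
- env.state(): the state, without advancing time (a new reading comes with each control period).
- grab_frame(name): name is "scene" or "top"; returns the picture (420x560x3 uint8, red, green, blue); there is no depth.
- camera_params(name): a dict with "K" (3x3 intrinsics, pixels), "dist" ([k1, k2, p1, p2, k3] as OpenCV has them; the pictures are not rectified), "rvec" (rotation vector, rad) and "tvec" (3), from world to camera coordinates, as OpenCV has them. Camera axes: x right, y down, z forward; pixel columns grow to the right and rows downward; lengths in mm; the calibration is good to about 2 mm. A picture is of the moment at which its call begins. camera_params takes no time and is no camera call.
- env.job_done(): hands the job in, once; it reports no verdict.
Trained networks look in the newest picture that a camera, given by its name, has taken for a name from the list of things; names that differ only in an ending like _2 or _b are one class to them, and where a whole thing is asked for, a point or a joint stands for the part that bears it (a point fixed in the world has none). Each returns a list of dicts, best first, with "conf" (0 to 1); they miss things now and then, are a little off and sometimes report something else, mostly with a low value. They report only what shows in the picture. A call takes as long as a camera call. They do not tell look-alikes from the thing itself.
- spotter.look_for(query, camera): "box" ([left, top, width, height] in pixels, round what is visible of it).
- spotter.trace(query, camera): "region" (420x560 bool, what is visible of it) and "box" ([left, top, width, height] in pixels, round what is visible of it).
The state is a dict: "time_s": time; "qpos": joint angles; "qvel": joint speeds; "effort": joint torques, N m; "ee_pos": TCP position; "ee_rot": TCP orientation; "force": force on the tool from outside, world axes, zero at the start; "torque": the same for the moment, N m; "gripper_width": finger opening in mm.
Only numpy, scipy, OpenCV 4.12 (cv2) and the standard library are available. Lean on these libraries where they do the work, as an engineer would, in place of code of your own. Each camera call takes 0.05 s, during which the arm holds its last target. There are 200 camera calls.

## Working session

There is one attempt and no reset: what is moved stays moved. The work goes in short steps, Python scripts to look and compute and a shell command to move; the robot and the scene stay as the last step left them, time stands still between calls to the robot, and variables do not carry over. Pictures are saved under pics/ and viewed, about 8 in all and at most 12, crops included, and the job is handed in when it is done.

```bash
mkdir -p pics; cat > h.py <<'E'
import numpy as np, cv2
from workcell import env, grab_frame, camera_params, spotter
def ray(cam,uv):
    p=camera_params(cam);K=np.array(p["K"],float);d=np.array(p["dist"],float)
    R=cv2.Rodrigues(np.array(p["rvec"],float))[0];t=np.array(p["tvec"],float).ravel()
    n=cv2.undistortPoints(np.array([[uv]],float),K,d)[0,0]
    return -R.T@t, R.T@np.array([n[0],n[1],1])
def atz(cam,uv,z):
    c,r=ray(cam,uv);return c+r*(z-c[2])/r[2]
def proj(cam,P):
    p=camera_params(cam)
    return cv2.projectPoints(np.array(P,float).reshape(-1,1,3),np.array(p["rvec"],float),np.array(p["tvec"],float),np.array(p["K"],float),np.array(p["dist"],float))[0][:,0]
def save(cam,name,im=None):
    im=grab_frame(cam) if im is None else im
    cv2.imwrite(f"pics/{name}.png",im[:,:,::-1]);return im
E
python3 - <<'E'
from h import *
a=save("scene","s0");b=save("top","t0")
for c in("scene","top"):
    print(c,ray(c,(280,210)))
    for q in("bowl_top","bowl_low","dispenser","handle","pointer","mark_line","gold_jar","glue","brush","mask_blank"):
        print(q,[(np.round(r["box"]).tolist(),round(r["conf"],2)) for r in spotter.look_for(q,c)[:4]])
E
```

```text
scene (array([1402.63359465, -644.71083031, 1030.19170342]), array([-0.63022072,  0.42698111, -0.64858927]))
bowl_top [([196.0, 232.0, 65.0, 48.0], 0.84), ([338.0, 127.0, 84.0, 99.0], 0.26)]
bowl_low [([257.0, 168.0, 52.0, 32.0], 0.96), ([71.0, 230.0, 61.0, 44.0], 0.79), ([195.0, 270.0, 64.0, 23.0], 0.78), ([153.0, 205.0, 61.0, 38.0], 0.68)]
dispenser [([338.0, 130.0, 82.0, 95.0], 0.56)]
handle [([360.0, 250.0, 28.0, 53.0], 0.67), ([362.0, 130.0, 25.0, 58.0], 0.62), ([340.0, 132.0, 82.0, 90.0], 0.55)]
pointer [([362.0, 130.0, 23.0, 60.0], 0.76), ([196.0, 265.0, 58.0, 21.0], 0.65)]
mark_line []
gold_jar [([232.0, 306.0, 25.0, 36.0], 0.57)]
glue [([358.0, 250.0, 28.0, 55.0], 0.7), ([340.0, 127.0, 80.0, 98.0], 0.48)]
brush [([224.0, 204.0, 49.0, 36.0], 0.87)]
mask_blank [([283.0, 286.0, 70.0, 58.0], 0.69)]
top (array([ 342.4987836 ,  -77.64321417, 1429.6885507 ]), array([ 0.16886737,  0.01432869, -0.98556874]))
bowl_top [([321.0, 184.0, 54.0, 55.0], 0.93), ([278.0, 114.0, 48.0, 61.0], 0.2)]
bowl_low [([328.0, 268.0, 52.0, 54.0], 0.79), ([406.0, 271.0, 59.0, 57.0], 0.67), ([203.0, 266.0, 56.0, 51.0], 0.6)]
dispenser [([237.0, 116.0, 20.0, 31.0], 0.7), ([94.0, 195.0, 106.0, 58.0], 0.55)]
handle [([152.0, 196.0, 17.0, 30.0], 0.48)]
pointer [([153.0, 198.0, 16.0, 28.0], 0.53), ([277.0, 115.0, 51.0, 62.0], 0.25)]
mark_line [([348.0, 146.0, 25.0, 28.0], 0.23)]
gold_jar []
glue [([236.0, 117.0, 18.0, 33.0], 0.93), ([330.0, 232.0, 2.0, 6.0], 0.49)]
brush [([281.0, 244.0, 13.0, 64.0], 0.55)]
mask_blank [([277.0, 114.0, 49.0, 63.0], 0.66), ([341.0, 240.0, 3.0, 4.0], 0.61)]
```

View pics/s0.png

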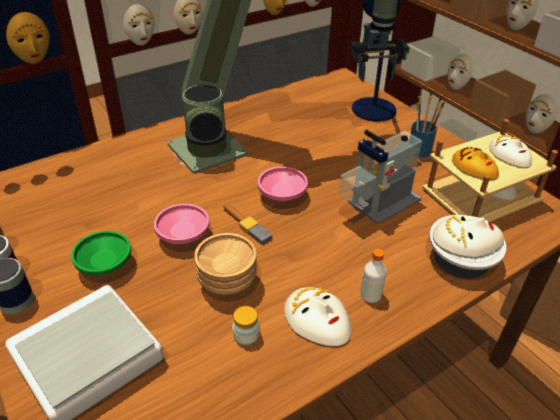

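View pics/t0.png

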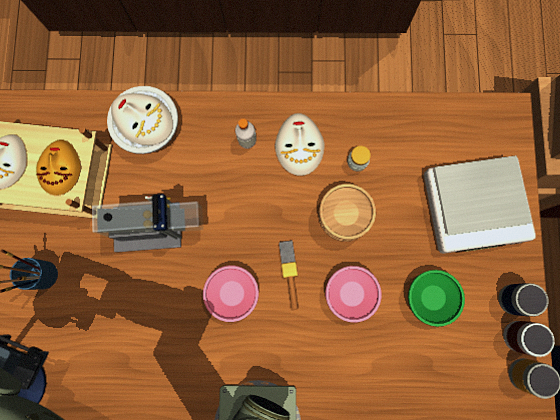

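Scene: the pile is at about (227,255) in the scene picture and (347,211) in the top picture, the dispenser at (380,175) and (150,215). Its spout points to image right, which is world -y. The jar, mask, glue and brush are all spaced apart. Next I'll fit the rim and crop the dispenser.

```bash
python3 - <<'E'
from h import *
a=cv2.imread("pics/s0.png")[:,:,::-1];b=cv2.imread("pics/t0.png")[:,:,::-1]
grab_frame("top");r=spotter.trace("bowl_top","top")[0]
c=max(cv2.findContours(r["region"].astype(np.uint8),0,1)[0],key=len)[:,0]
P=np.array([atz("top",p+0.0,106)[:2] for p in c.astype(float)])
from scipy.optimize import least_squares
f=least_squares(lambda q:np.hypot(*(P-q[:2]).T)-q[2],[600,0,75],loss="soft_l1")
print("bowl",f.x,r["conf"], proj("top",[[*f.x[:2],106]]))
for n,uv,z in(("brush",(288,275),5),("jar",(360,156),75),("glue",(243,125),150),("mask",(300,143),40),("pink",(231,292),58)):print(n,atz("top",uv,z))
for n,uv in(("h_top0",(157,197)),("h_top1",(162,226))):print(n,atz("top",uv,262))
A=cv2.resize(a[115:235,325:435],None,fx=5,fy=5,interpolation=2);B=cv2.resize(b[180:260,85:210],None,fx=5,fy=5,interpolation=2)
save(0,"sc",A);save(0,"tc",B)
E
```

```text
bowl [ 566.42496969 -238.4000513    73.10689517] 0.87 [[347.47037946 211.48913808]]
brush [401.37515929 -81.02842381   5.        ]
jar [ 728.44141029 -279.18159299   75.        ]
glue [790.51513715  41.36626947 150.        ]
mask [ 776.00479742 -113.13590796   40.        ]
pink [352.73189954  72.2602184   58.        ]
h_top0 [571.93467883 230.86042304 262.        ]
h_top1 [502.7413629  215.64434989 262.        ]
```

View pics/sc.png

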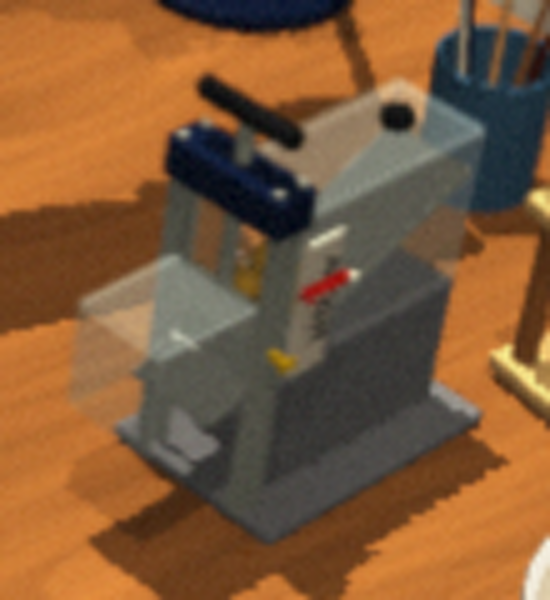

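View pics/tc.png

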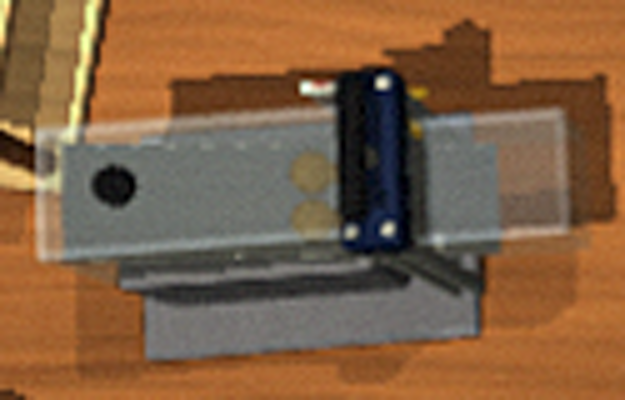

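Dispenser crops: in the scene crop the crossbar runs (203,82)–(299,136), the pointer is at (285,360) and the red clip's near end is at (303,295). The spout's front top corners are at (80,302) and (152,360). I'll fit x, y and yaw to these.

```bash
cat > fit.py <<'E'
from h import *
from scipy.optimize import least_squares
S=lambda u,v:(u/5+325-.4,v/5+115-.4)
T=lambda u,v:(u/5+85-.4,v/5+180-.4)
obs=[("scene",S(203,82),(-35,0,262)),("scene",S(299,136),(35,0,262)),("scene",S(80,302),(-33,-83,156)),("scene",S(152,360),(33,-83,156)),
("scene",S(272,542),(65,-5,0)),("top",T(562,110),(33,-83,156)),("top",T(570,230),(-33,-83,156))]
def W(q,p):
    c,s=np.cos(q[2]),np.sin(q[2]);p=np.array(p,float).reshape(-1,3)
    return np.c_[q[0]+c*p[:,0]-s*p[:,1],q[1]+s*p[:,0]+c*p[:,1],p[:,2]]
def res(q):return np.concatenate([proj(c,W(q,p))[0]-uv for c,uv,p in obs])
f=least_squares(res,[540,220,0.05],loss="soft_l1");q=f.x
if __name__=="__main__":
    print("pose",q[:2],np.degrees(q[2]));print(np.round(res(q).reshape(-1,2),1).tolist())
    print("spout",W(q,(0,-56,85)),"handle",W(q,(0,0,262)))
    # heights of pointer & clip: on the +x side, local x,y: pointer known z=125 -> solve
    p=atz("scene",S(285,362),125);c,s=np.cos(q[2]),np.sin(q[2]);d=p[:2]-q[:2]
    print("ptr local",c*d[0]+s*d[1],-s*d[0]+c*d[1])
    px=c*d[0]+s*d[1];py=-s*d[0]+c*d[1]
    for uv in((303,297),(308,292),(350,273)):
        C,r=ray("scene",S(*uv));n=np.array([c,s,0]);P=C+r*((px-n@(C-[*q[:2],0]))/(n@r));e=P[:2]-q[:2];print("clip",uv,"y",-s*e[0]+c*e[1],"z",P[2],"lift",P[2]-125)
    A=cv2.imread("pics/sc.png");B=cv2.imread("pics/tc.png")
    L=[(-35,0,262),(35,0,262),None,(-33,-83,156),(33,-83,156),(33,-83,85),(-33,-83,85),(-33,-83,156),None,(-65,-5,0),(65,-5,0),(65,185,0),None,(-44,-15,232),(44,-15,232),(44,15,232),(-44,15,232),(-44,-15,232)]
    for a,b in zip(L,L[1:]):
        if a and b:
            for im,cam,o in((A,"scene",(325,115)),(B,"top",(85,180))):
                z=((proj(cam,W(q,[a,b]))-o+.4)*5).astype(int);cv2.line(im,tuple(map(int,z[0])),tuple(map(int,z[1])),(0,255,0),1)
    o=np.zeros((600,1175//2*2,3),np.uint8);o=np.zeros((600,1180,3),np.uint8);o[:,:550]=A;o[:400,552:1177]=B
    cv2.imwrite("pics/fit.png",cv2.resize(o,(800,407)))
E
python3 fit.py
```

```text
pose [541.59137337 235.90206096] 5.926366999511311
[[-0.5, 0.2], [-0.2, 0.8], [-0.8, -0.3], [2.2, -0.2], [-0.7, 1.2], [-0.6, -0.6], [-0.5, 0.6]]
spout [[547.373389   180.20135813  85.        ]] handle [[541.59137337 235.90206096 262.        ]]
ptr local 50.85596041219453 -0.4301011968972066
clip (303, 297) y 5.789019986902703 z 166.67561050131633 lift 41.67561050131633
clip (308, 292) y 9.486284981362129 z 168.35192137600188 lift 43.35192137600188
clip (350, 273) y 44.591870253955975 z 165.2801660074539 lift 40.280166007453886
```

View pics/fit.png

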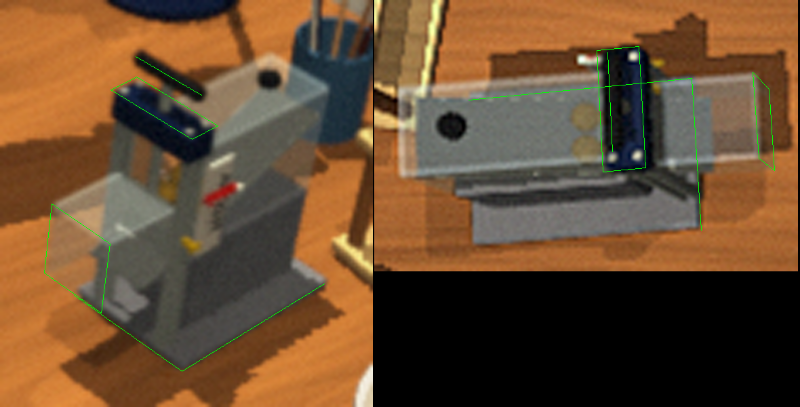

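The fit holds to about 1 px (roughly 3 mm). The handle is near (541.6, 235.9, 262), the spout near (547, 180), and the clip is about 42 mm above the pointer.

A vertical tool can't set the bowl down under the spout, because the 178 mm body would hit it. So I'll pinch the rim on the dispenser's +x side with the tool leaning 45° towards -y.

```bash
cat > go.py <<'E'
import sys
from h import *
from scipy.spatial.transform import Rotation as Ro
# go.py lean_deg yaw_deg x y z : shift/turn from the present measured pose; yaw: direction of tool y; lean: tool tilts back to local -y
def tgt(lean,yaw,flip=1):
    l,a=np.radians([lean,yaw]);ex=np.array([np.cos(a),np.sin(a),0]);ey=np.array([-np.sin(a),np.cos(a),0])
    z=np.sin(l)*ey-np.cos(l)*np.array([0,0,1]);y=flip*ex
    return np.c_[np.cross(y,z),y,z]
def delta(lean,yaw,p):
    s=env.state();R=Ro.from_euler("xyz",s["ee_rot"],degrees=True)
    for f in(1,-1):
        rv=(Ro.from_matrix(tgt(lean,yaw,f))*R.inv()).as_rotvec(degrees=True)
        print("flip",f,"turn",np.round(rv/5,2),"shift",np.round((np.array(p)-s["ee_pos"])/25,2))
    print(s["time_s"],np.round(s["ee_pos"],1),np.round(s["ee_rot"],1),"q",np.round(s["qpos"]),"F",np.round(s["force"],1),"w",round(s["gripper_width"],1))
if __name__=="__main__":
    v=list(map(float,sys.argv[1:]));delta(v[0],v[1],v[2:])
E
python3 go.py 45 5.9 636.2 -223.1 99; python3 go.py 45 5.9 642 -280 156
```

```text
flip 1 turn [  7.53   5.69 -11.79] shift [ 16.92 -30.29  -4.6 ]
flip -1 turn [ 6.45 -8.54 22.12] shift [ 16.92 -30.29  -4.6 ]
1.2 [213.2 534.  214. ] [180.    0.  158.2] q [67. 18. 90. -0. 72. -1.] F [-0.7  0.3 -0.2] w 91.3
flip 1 turn [  7.53   5.69 -11.79] shift [ 17.15 -32.56  -2.32]
flip -1 turn [ 6.45 -8.54 22.12] shift [ 17.15 -32.56  -2.32]
1.2 [213.2 534.  214. ] [180.    0.  158.2] q [67. 18. 90. -0. 72. -1.] F [-0.7  0.3 -0.2] w 91.3
```

```bash
python3 -m jog '0 0 0 0 0 2.2 0.44;0 0 0 0 0 4.4 0.44;0 0 0 0 -1 5.5 0.44;0 0 -1 1 -3 5.5 0.44;0 0 -2 2 -5 5.5 0.44' 50; python3 -m jog '0 0 -1.5 0.8 -2 0 0.44;0 0 -3 1.6 -4 0 0.44;0 0 -4.5 2.4 -6 0 0.44;0 0 -6 3.2 -8 0 0.44;0 0 -7.5 4 -10 0 0.44'; python3 -m jog '0 0 -1.5 1 -2 0 0.44;0 0 -3 2 -4 0 0.44;0 0 -4 3 -6 0 0.44;0 0 -4 4 -8 0 0.44;0 0 -4 5 -10 0 0.44'; python3 go.py 45 5.9 642 -280 156
```

```text
time_s: 1.82
ee_pos: [263.6, 408.0, 351.9]
ee_rot: [179.9, 0.0, 148.2]
force: [1.6, 0.2, 1.1]
gripper_width: 43.9
time_s: 2.45
ee_pos: [363.5, 157.4, 351.7]
ee_rot: [179.9, 0.0, 110.5]
force: [1.1, 0.1, -0.5]
gripper_width: 40.4
time_s: 3.08
ee_pos: [488.7, -92.8, 351.7]
ee_rot: [180.0, -0.0, 90.7]
force: [0.9, 0.3, -0.3]
gripper_width: 40.2
flip 1 turn [8.99 0.53 0.99] shift [ 6.13 -7.49 -7.83]
flip -1 turn [ -0.76  13.4  -32.37] shift [ 6.13 -7.49 -7.83]
3.075 [488.7 -92.8 351.7] [180.   -0.   90.7] q [-12.   8.  84.   0.  88. -13.] F [ 0.9  0.3 -0.3] w 40.2
```

```bash
python3 -m jog '1.8 0.1 0.2 1.2 -1.5 0 0.44;3.6 0.2 0.4 2.4 -3 0 0.44;5.4 0.3 0.6 3.6 -4.5 -1 0.44;7.2 0.4 0.8 4.8 -6 -2.5 0.44;8.99 0.53 0.99 6.1 -7.5 -4 0.44'; python3 -m jog '0 0 0 0 0 -1.5 0.44;0 0 0 0 0 -2.9 0.44;0 0 0 0 0 -3.8 0.44;0 0 0 0 0 -3.8 0.44'; python3 go.py 45 5.9 636.2 -223.1 99; python3 - <<'E'
from h import *
a=save("scene","s1");b=save("top","t1")
o=np.zeros((520,800,3),np.uint8);o[:,:400]=cv2.resize(a[190:320,170:270],(400,520));o[:400,400:]=cv2.resize(b[140:260,290:410],(400,400));save(0,"v1",o)
E
```

```text
time_s: 3.7
ee_pos: [641.4, -280.4, 251.4]
ee_rot: [179.8, -45.2, 96.1]
force: [1.8, -0.8, 1.2]
gripper_width: 40.3
time_s: 4.2
ee_pos: [640.2, -278.0, 155.4]
ee_rot: [-179.8, -45.1, 95.8]
force: [-0.9, 0.1, -0.0]
gripper_width: 40.1
flip 1 turn [-0.02 -0.03 -0.01] shift [-0.16  2.2  -2.26]
flip -1 turn [ -2.66  25.33 -25.42] shift [-0.16  2.2  -2.26]
4.2 [ 640.2 -278.   155.4] [-179.8  -45.1   95.8] q [-38.  49.  57.  32. 107. -44.] F [-0.9  0.1 -0. ] w 40.1
```

View pics/v1.png

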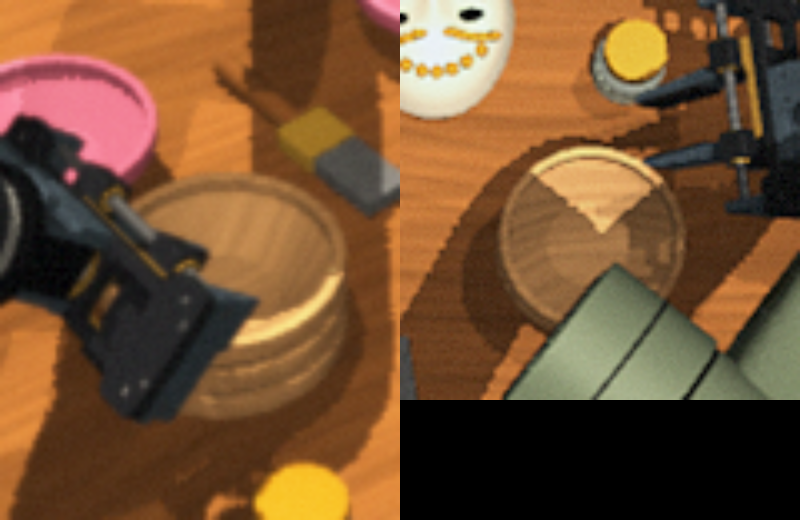

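The fingers straddle the rim line, and the outer finger passes well above the jar. Advancing along the tool axis, then gripping.

```bash
python3 -m jog '0 0 0 -0.05 0.75 -0.75 0.44;0 0 0 -0.1 1.5 -1.5 0.44;0 0 0 -0.16 2.2 -2.1 0.44;0 0 0 -0.16 2.2 -2.26 0.44;0 0 0 -0.16 2.2 -2.26 0.44'; python3 -m jog '0 0 0 0 0 0 0;0 0 0 0 0 0 0;0 0 0 0 0 0 0;0 0 0 0 0 0 0' 50; python3 go.py 45 5.9 636.2 -223.1 99; 
```

```text
time_s: 4.92
ee_pos: [637.3, -224.2, 101.5]
ee_rot: [179.8, -44.9, 96.1]
force: [0.5, -0.7, -0.6]
gripper_width: 40.3
time_s: 5.42
ee_pos: [636.6, -223.4, 102.1]
ee_rot: [180.0, -45.1, 96.0]
force: [-1.5, -1.9, 7.1]
gripper_width: 7.6
flip 1 turn [-0.02  0.   -0.02] shift [-0.01  0.01 -0.12]
flip -1 turn [  2.63 -25.33  25.42] shift [-0.01  0.01 -0.12]
5.425 [ 636.6 -223.4  102.1] [180.  -45.1  96. ] q [-36.  48.  67.  32.  97. -47.] F [-1.5 -1.9  7.1] w 7.6
```

```bash
python3 -m jog '0 0 0 0 0 0.4 0;0 0 0 0 0 1 0;0 0 0 0 0 2 0;0 0 0 0 0 3 0;0 0 0 0 0 4 0'; python3 -m jog '0 0 0 0 0 0 0;0 0 0 0 0 0 0'; python3 go.py 45 5.9 636.2 -223.1 99; python3 - <<'E'
from h import *
a=save("scene","s2");b=save("top","t2")
o=np.zeros((520,800,3),np.uint8);o[:,:400]=cv2.resize(a[180:310,170:270],(400,520));o[:400,400:]=cv2.resize(b[140:260,290:410],(400,400));save(0,"v2",o)
E
```

```text
time_s: 6.05
ee_pos: [636.9, -223.4, 201.4]
ee_rot: [179.9, -45.0, 96.0]
force: [0.1, -0.0, -0.4]
gripper_width: 7.4
time_s: 6.3
ee_pos: [636.5, -223.4, 199.1]
ee_rot: [-179.9, -45.0, 95.9]
force: [-1.0, -1.0, -1.1]
gripper_width: 7.7
flip 1 turn [-0.   -0.01 -0.01] shift [-0.01  0.01 -4.01]
flip -1 turn [ -2.64  25.32 -25.45] shift [-0.01  0.01 -4.01]
6.3 [ 636.5 -223.4  199.1] [-179.9  -45.    95.9] q [-36.  44.  61.  33. 106. -41.] F [-1.  -1.  -1.1] w 7.7
```

View pics/v2.png

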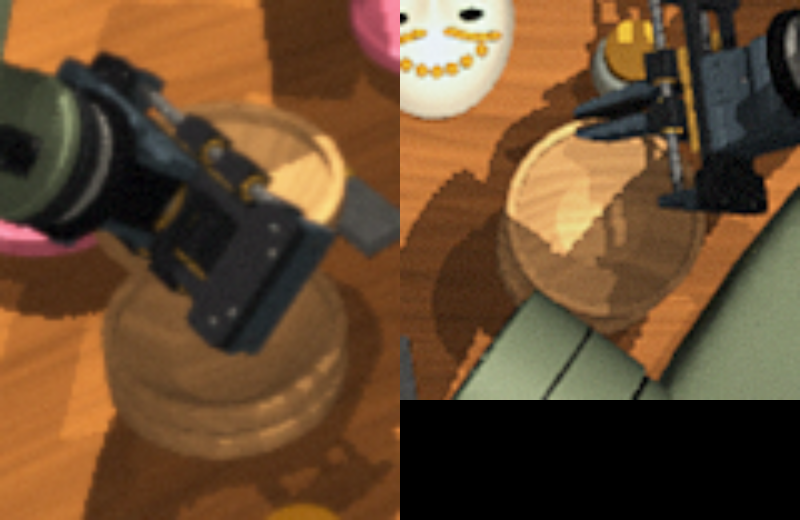

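The top bowl is held level, and the two others are still nested. Moving it to in front of the spout, then down.

```bash
python3 -m jog '0 0 0 0 1 0 0;0 0 0 -0.1 2.5 0 0;0 0 0 -0.3 4.2 0 0;0 0 0 -0.4 5.9 0 0;0 0 0 -0.5 7.4 0 0' ; python3 -m jog '0 0 0 -0.1 1.5 0 0;0 0 0 -0.2 2.8 0 0;0 0 0 -0.2 3.8 0 0;0 0 0 -0.2 4.3 0 0;0 0 0 -0.2 4.3 0 0'; python3 -m jog '0 0 0 0 0 -1.5 0;0 0 0 0 0 -3 0;0 0 0 0 0 -4.4 0;0 0 0 0 0 -5.3 0;0 0 0 0 0 -5.3 0';python3 go.py 45 5.9 619 177.6 54;  python3 - <<'E'
from h import *
a=save("scene","s3");b=save("top","t3")
o=np.zeros((520,800,3),np.uint8);o[:,:400]=cv2.resize(a[120:276,300:420],(400,520));o[:440,400:]=cv2.resize(b[170:280,150:250],(400,440));save(0,"v3",o)
E
```

```text
time_s: 7.02
ee_pos: [623.6, -36.8, 199.0]
ee_rot: [-179.8, -45.1, 95.9]
force: [0.3, 0.1, -1.1]
gripper_width: 7.5
time_s: 7.65
ee_pos: [619.2, 69.3, 199.7]
ee_rot: [-180.0, -45.0, 96.0]
force: [-0.3, -0.4, -1.3]
gripper_width: 7.4
time_s: 8.28
ee_pos: [618.7, 68.6, 66.1]
ee_rot: [-179.7, -45.1, 95.7]
force: [0.4, 1.1, -1.0]
gripper_width: 7.7
flip 1 turn [-0.01 -0.04 -0.  ] shift [ 0.01  4.36 -0.48]
flip -1 turn [ -2.66  25.32 -25.42] shift [ 0.01  4.36 -0.48]
8.275 [618.7  68.6  66.1] [-179.7  -45.1   95.7] q [-16.  39.  93.  43.  74. -44.] F [ 0.4  1.1 -1. ] w 7.7
```

View pics/v3.png

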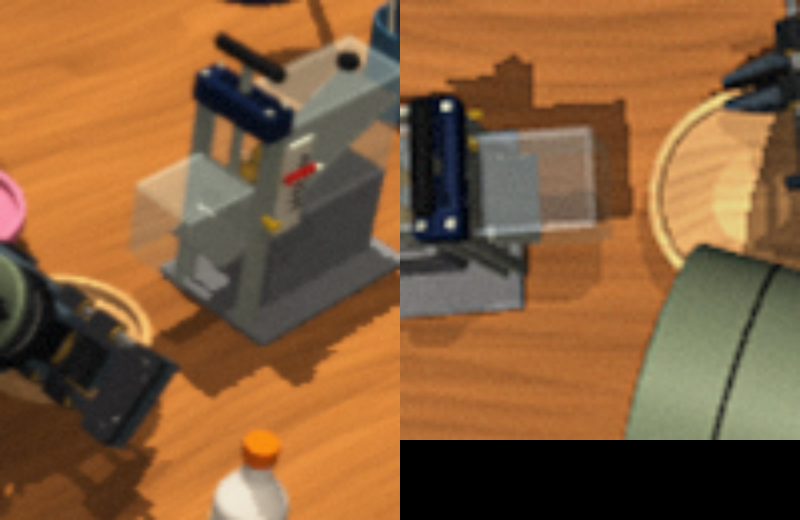

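```bash
python3 -m jog '0 0 0 0 1 0 0;0 0 0 0 2 0 0;0 0 0 0 3 0 0;0 0 0 0 4 0 0;0 0 0 0 4.36 0 0' ; python3 -m jog '0 0 0 0 0 -0.2 0;0 0 0 0 0 -0.4 0;0 0 0 0 0 -0.5 0;0 0 0 0 0 -0.5 0';python3 go.py 45 5.9 619 177.6 54;  python3 - <<'E'
from h import *
a=save("scene","s4");b=save("top","t4")
o=np.zeros((520,800,3),np.uint8);o[:,:400]=cv2.resize(a[120:276,300:420],(400,520));o[:440,400:]=cv2.resize(b[170:280,130:230],(400,440));save(0,"v4",o)
E
```

```text
time_s: 9.0
ee_pos: [618.3, 178.4, 67.2]
ee_rot: [179.9, -44.7, 96.4]
force: [-0.0, -16.2, 1.7]
gripper_width: 8.0
time_s: 9.5
ee_pos: [618.0, 177.8, 56.6]
ee_rot: [180.0, -45.0, 96.2]
force: [-3.2, -9.9, 7.0]
gripper_width: 7.6
flip 1 turn [-0.    0.   -0.06] shift [ 0.04 -0.01 -0.1 ]
flip -1 turn [  2.68 -25.28  25.43] shift [ 0.04 -0.01 -0.1 ]
9.5 [618.  177.8  56.6] [180.  -45.   96.2] q [ -6.  38.  96.  49.  67. -41.] F [-3.2 -9.9  7. ] w 7.6
```

View pics/v4.png

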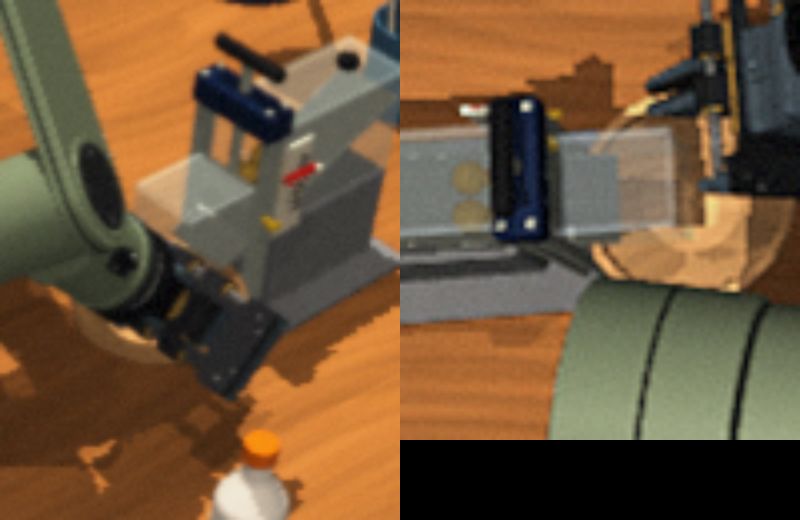

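The 10–16 N along -y means the rim is touching the dispenser's front frame. The frame starts at y -5, so the bowl axis has to stay at least 80 mm out. I'll lift slightly, back off and lower again.

```bash
python3 -m jog '0 0 0 0 -0.1 0.2 0;0 0 0 0.03 -0.3 0.2 0;0 0 0 0.03 -0.35 0.2 0;0 0 0 0.03 -0.35 0.2 0'; python3 -m jog '0 0 0 0 0 -0.15 0;0 0 0 0 0 -0.25 0;0 0 0 0 0 -0.3 0;0 0 0 0 0 -0.3 0'; python3 go.py 45 5.9 619 177.6 54
```

```text
time_s: 10.1
ee_pos: [620.1, 169.7, 60.0]
ee_rot: [-180.0, -45.0, 96.0]
force: [-0.2, -0.5, -1.3]
gripper_width: 7.4
time_s: 10.6
ee_pos: [622.4, 169.9, 54.9]
ee_rot: [179.7, -45.2, 96.0]
force: [3.8, -0.6, 8.5]
gripper_width: 7.4
flip 1 turn [-0.04  0.04  0.02] shift [-0.14  0.31 -0.04]
flip -1 turn [  2.54 -25.36  25.41] shift [-0.14  0.31 -0.04]
10.6 [622.4 169.9  54.9] [179.7 -45.2  96. ] q [ -7.  39.  96.  49.  67. -41.] F [ 3.8 -0.6  8.5] w 7.4
```

Free of the frame (-0.6 N along y) and on the bench (8.5 N up). Releasing with a small opening, then retreating along the tool axis.

```bash
python3 -m jog '0 0 0 0 0 0 0.25;0 0 0 0 0 0 0.3;0 0 0 0 0 0 0.3;0 0 0 0 0 0 0.3'; python3 -m jog '0 0 0 0.05 -0.5 0.5 0.3;0 0 0 0.1 -1.2 1.2 0.3;0 0 0 0.2 -2.4 2.4 0.3;0 0 0 0.3 -3.6 3.6 0.3;0 0 0 0.3 -4.5 4.8 0.3'; python3 -m jog '0 0 0 0 -1 2 0.4;0 0 0 0 -2 4 0.4;0 0 0 0 -2 6 0.4;0 0 0 0 -2 6.5 0.4;0 0 0 0 -2 6.5 0.4'; python3 go.py 0 -84.1 541.6 235.9 340;python3 - <<'E'
from h import *
from fit import W,q
a=save("scene","s5");b=save("top","t5")
o=np.zeros((520,800,3),np.uint8);o[:,:400]=cv2.resize(a[120:276,300:420],(400,520));o[:440,400:]=cv2.resize(b[170:280,130:230],(400,440));save(0,"v5",o)
r=spotter.trace("bowl_top","scene");print([(x["box"],x["conf"]) for x in r]);r=spotter.trace("bowl_top","top");print([(x["box"],x["conf"]) for x in r])
E
```

```text
time_s: 11.1
ee_pos: [619.5, 169.4, 52.0]
ee_rot: [-179.9, -45.0, 95.9]
force: [0.2, 0.2, 0.3]
gripper_width: 27.4
time_s: 11.72
ee_pos: [627.7, 54.6, 174.2]
ee_rot: [179.9, -45.0, 95.9]
force: [0.7, 0.7, -0.5]
gripper_width: 27.5
time_s: 12.35
ee_pos: [627.2, 6.2, 335.6]
ee_rot: [179.9, -44.9, 96.0]
force: [-0.6, 0.3, -0.1]
gripper_width: 36.3
flip 1 turn [ -7.71   6.27 -17.  ] shift [-3.43  9.19  0.18]
flip -1 turn [-6.27 -7.7  16.98] shift [-3.43  9.19  0.18]
12.35 [627.2   6.2 335.6] [179.9 -44.9  96. ] q [-20.  28.  70.  40. 102. -25.] F [-0.6  0.3 -0.1] w 36.3
[([195.0, 270.1, 60.4, 24.4], 0.7), ([320.5, 192.4, 56.4, 39.1], 0.6)]
[([183.0, 190.8, 45.0, 54.3], 0.93)]
```

View pics/v5.png

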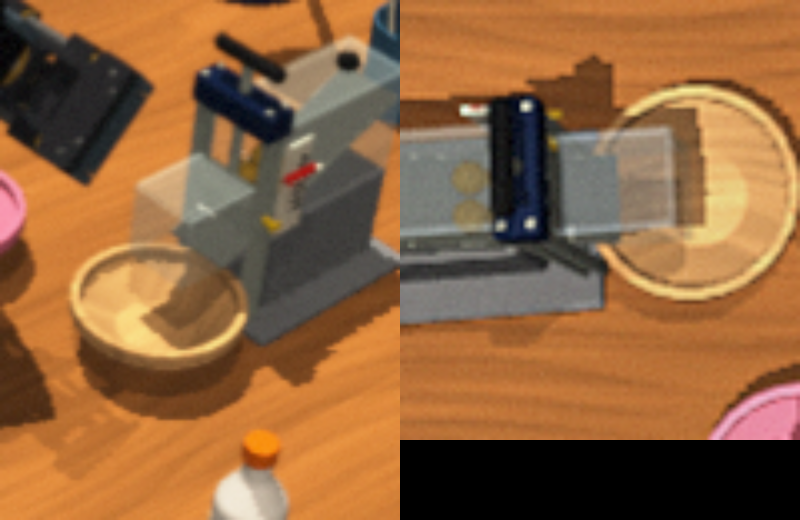

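The bowl stands upright beneath the spout, at about (203,218) in the top picture. Checking its centre against the spout and getting the handle numbers.

```bash
python3 - <<'E'
from h import *
from fit import W,q
from scipy.optimize import least_squares
b=cv2.imread("pics/t5.png");pts=[]
r=spotter.trace("bowl_top","top")[0]["region"]
c=max(cv2.findContours(r.astype(np.uint8),0,1)[0],key=len)[:,0].astype(float)
P=np.array([atz("top",p,58)[:2] for p in c]);c0=atz("top",(202.8,217.9),58)[:2]
k=np.abs(np.hypot(*(P-c0).T)-74)<6;P=P[k]
f=least_squares(lambda z:np.hypot(*(P-z[:2]).T)-z[2],[*c0,75],loss="soft_l1").x
s=W(q,(0,-56,85))[0,:2];print("byhand",c0,"fit",f,k.sum(),"spout",s,"dist",np.hypot(*(c0-s)),np.hypot(*(f[:2]-s)))
E
```

```text
byhand [554.02268219 155.30903593] fit [553.70114634 154.5682547   74.04326103] 124 spout [547.373389   180.20135813] dist 25.76510828188494 26.402585192536492
```

The bowl axis is 26 mm from the spout, so step 2 should hold. Now turning the tool vertical with the jaws along the dispenser's y, above the handle.

```bash
python3 -m jog '-0.6 -0.75 1.7 -0.3 0.5 0.5 0.44;-1.2 -1.5 3.4 -0.6 1 0.8 0.44;-1.9 -2.3 5.1 -1 2 0.8 0.44;-2.5 -3.1 6.8 -1.3 3 0.8 0.44;-3.1 -3.8 8.5 -1.7 4 0.8 0.44'; python3 go.py 0 95.9 541.8 234 340
```

```text
time_s: 13.22
ee_pos: [584.7, 107.6, 353.8]
ee_rot: [170.1, -22.5, 145.0]
force: [-0.3, -0.7, -0.0]
gripper_width: 40.5
flip 1 turn [-3.09 -3.94  8.44] shift [-1.71  5.06 -0.55]
flip -1 turn [ -4.93   3.86 -26.91] shift [-1.71  5.06 -0.55]
13.225 [584.7 107.6 353.8] [170.1 -22.5 145. ] q [ -2.  24.  66.  21. 103. -53.] F [-0.3 -0.7 -0. ] w 40.5
```

```bash
python3 -m jog '-0.6 -0.75 1.7 -0.3 1 0 0.44;-1.2 -1.5 3.4 -0.6 2 0 0.44;-1.9 -2.3 5.1 -1 3 0 0.44;-2.5 -3.1 6.8 -1.3 4 0 0.44;-3.1 -3.8 8.5 -1.7 5.1 -0.6 0.44'; python3 -m jog '0 0 0 0 0 0 0.44;0 0 0 0 0 0 0.44'; python3 go.py 0 95.9 541.8 234 340
```

```text
time_s: 13.85
ee_pos: [542.4, 235.5, 340.0]
ee_rot: [-179.8, -0.5, -173.9]
force: [-0.0, -0.3, -0.3]
gripper_width: 40.0
time_s: 14.1
ee_pos: [542.3, 234.2, 339.4]
ee_rot: [-179.9, -0.7, -174.2]
force: [0.2, -0.0, -0.4]
gripper_width: 40.1
flip 1 turn [ 0.04 -0.14  0.02] shift [-0.02 -0.01  0.02]
flip -1 turn [ -0.22  -0.06 -35.98] shift [-0.02 -0.01  0.02]
14.1 [542.3 234.2 339.4] [-179.9   -0.7 -174.2] q [ 22.  18.  73.   0.  90. -74.] F [ 0.2 -0.  -0.4] w 40.1
```

```bash
python3 -m jog '0 -0.14 0 0 0 -0.8 0.44;0 -0.14 0 0 0 -1.7 0.44;0 -0.14 0 0 0 -2.1 0.44;0 -0.14 0 0 0 -2.1 0.44'; python3 - <<'E'
from h import *
a=save("scene","s6");b=save("top","t6")
o=np.zeros((520,800,3),np.uint8);o[:,:400]=cv2.resize(a[100:230,325:425],(400,520));o[:440,400:]=cv2.resize(b[160:270,110:210],(400,440));save(0,"v6",o)
E
```

```text
time_s: 14.6
ee_pos: [542.8, 233.4, 287.0]
ee_rot: [-179.8, -0.0, -174.3]
force: [0.4, -0.7, -0.5]
gripper_width: 40.3
```

View pics/v6.png

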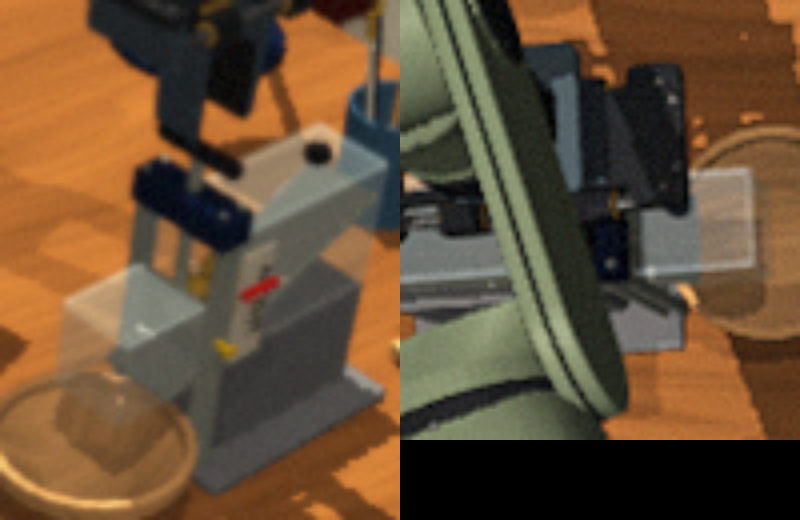

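The fingers straddle the crossbar, one in front and one behind. Descending to put the pads on the bar, then gripping.

```bash
python3 -m jog '0 0 0 0 0 -0.6 0.44;0 0 0 0 0 -1.2 0.44;0 0 0 0 0 -1.6 0.44;0 0 0 0 0 -1.7 0.44;0 0 0 0 0 -1.7 0.44'; python3 -m jog '0 0 0 0 0 0 0;0 0 0 0 0 0 0;0 0 0 0 0 0 0;0 0 0 0 0 0 0' 55
```

```text
time_s: 15.32
ee_pos: [542.5, 234.3, 244.9]
ee_rot: [-179.8, 0.0, -174.2]
force: [0.9, -0.6, -0.3]
gripper_width: 40.4
time_s: 15.82
ee_pos: [542.4, 235.7, 245.3]
ee_rot: [180.0, 0.1, -174.2]
force: [-0.6, 5.8, 0.2]
gripper_width: 13.0
```

```bash
python3 -m jog '0 0 0 0 0.06 0.3 0;0 0 0 0 0.06 0.7 0;0 0 0 0 0.06 1.1 0;0 0 0 0 0.06 1.5 0;0 0 0 0 0.06 1.66 0'; python3 -m jog '0 0 0 0 0 0 0;0 0 0 0 0 0 0;0 0 0 0 0 0 0;0 0 0 0 0 0 0;0 0 0 0 0 0 0'; python3 - <<'E'
from h import *
a=save("scene","s7");b=save("top","t7")
o=np.zeros((560,800,3),np.uint8);o[:,:400]=cv2.resize(a[110:250,320:420],(400,560));o[:560,400:]=cv2.resize(a[145:194,375:410],(400,560),interpolation=2);save(0,"v7",o)
E
```

```text
time_s: 16.45
ee_pos: [542.3, 235.7, 286.8]
ee_rot: [-179.8, 0.0, -174.2]
force: [1.8, 3.5, -11.0]
gripper_width: 13.0
time_s: 17.08
ee_pos: [542.4, 235.7, 286.3]
ee_rot: [-179.8, 0.0, -174.2]
force: [1.6, 2.4, -9.9]
gripper_width: 12.5
```

View pics/v7.png

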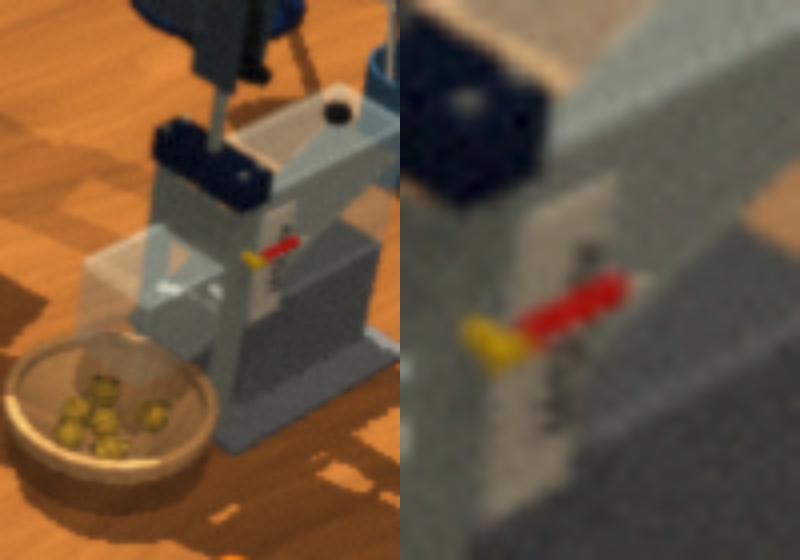

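All six bells are in the bowl, and the pointer appears to meet the clip's near end. I'll check that height numerically, by triangulating the clip's far white end and the pointer from both cameras.

```bash
python3 - <<'E'
from h import *
from fit import q,W
c,s=np.cos(q[2]),np.sin(q[2])
def loc(P):d=P[:2]-q[:2];return np.round([c*d[0]+s*d[1],-s*d[0]+c*d[1],P[2]],1)
def seg(n,box,f):
    a=cv2.imread(f"pics/{n}.png")[:,:,::-1].astype(int);l,t,w,h=box;r=a[t:t+h,l:l+w];m=f(r[...,0],r[...,1],r[...,2]);v,u=np.nonzero(m)
    return np.c_[u+l,v+t]
red=lambda r,g,b:(r>120)&(g<70)&(b<70)
yel=lambda r,g,b:(r>120)&(g>95)&(b<60)&(r-g<70)
for n,bx in(("s0",(370,150,40,50)),("s7",(370,150,40,50)),("t0",(140,190,30,20)),("t7",(140,190,30,20)),("t5",(140,190,30,20))):
    for k,f in(("red",red),("yel",yel)):
        p=seg(n,bx,f)
        if len(p):print(n,k,len(p),p.mean(0).round(2),p[p[:,0].argmin()],p[p[:,0].argmax()])
# triangulate clip far end
def tri(uv1,uv2):
    C1,r1=ray("scene",uv1);C2,r2=ray("top",uv2);r1/=np.linalg.norm(r1);r2/=np.linalg.norm(r2)
    t=np.linalg.lstsq(np.c_[r1,-r2],C2-C1,rcond=None)[0];A=C1+t[0]*r1;B=C2+t[1]*r2;return loc((A+B)/2),round(np.linalg.norm(A-B),1)
print("white end",tri((325+357/5-.4,115+272/5-.4),(85+301/5-.4,180+88/5-.4)))
y0=seg("s0",(370,150,40,50),yel).mean(0)
for y in(-6,-3,0,3):
    C,r=ray("scene",y0);print("ptr centroid at 125 plane",loc(atz("scene",y0,125)));break
print([proj("scene",W(q,(x,0,z))).round(1).tolist() for x,z in((51,125),(51,166),(45,125),(45,166))])
for x in(42,45,48,51):
    n=np.array([c,s,0]);out=[]
    for uv in((325+303/5-.4,115+297/5-.4),(325+352/5-.4,115+273/5-.4)):
        C,r=ray("scene",uv);P=C+r*((x-n@(C-[*q[:2],0]))/(n@r));out.append(loc(P).tolist())
    print(x,out)
E
```

```text
s0 red 28 [389.25 171.79] [385 173] [393 169]
s0 yel 21 [379.43 179.48] [374 161] [383 186]
s7 red 30 [389.6  171.63] [385 173] [394 169]
s7 yel 15 [383.   174.67] [381 173] [385 175]
t0 yel 13 [155.38 195.31] [140 194] [169 198]
t5 yel 18 [159.94 196.22] [143 193] [169 197]
white end (array([ 53.6,  46.4, 166.7]), np.float64(0.7))
ptr centroid at 125 plane [ 23.7  20.4 125. ]
[[[381.7, 187.0]], [[383.8, 175.0]], [[380.1, 185.9]], [[382.1, 174.0]]]
42 [[42.0, 17.8, 156.0], [42.0, 59.0, 153.7]]
45 [[45.0, 13.7, 159.6], [45.0, 54.7, 157.4]]
48 [[48.0, 9.7, 163.2], [48.0, 50.5, 161.0]]
51 [[51.0, 5.6, 166.8], [51.0, 46.2, 164.6]]
```

```bash
python3 - <<'E'
import cv2
a=cv2.imread("pics/t5.png")[:,:,::-1]
for v in range(193,203):print(v,' '.join("%d,%d,%d"%tuple(a[v,u]) for u in list(range(143,155))+list(range(166,173))))
b=cv2.imread("pics/s7.png")[:,:,::-1]
print()
for v in range(166,180):print(v,' '.join("%d,%d,%d"%tuple(b[v,u]) for u in range(379,400)))
E
```

```text
193 173,104,52 175,105,53 175,103,53 172,103,48 176,107,54 178,108,56 178,101,50 177,105,53 170,103,45 177,108,54 170,97,44 167,99,48 106,60,30 114,70,39 108,63,34 105,55,29 112,61,29 108,65,35 108,65,28
194 101,61,30 103,61,29 100,57,20 99,56,29 99,57,26 100,59,26 100,59,29 103,63,33 95,55,28 90,51,24 67,44,30 43,24,10 102,56,27 102,61,30 102,59,29 105,63,34 105,61,30 103,60,29 109,65,33
195 105,62,32 104,53,25 100,49,18 88,37,3 100,53,21 90,46,12 92,39,10 91,43,11 76,36,15 50,21,16 15,18,13 9,15,16 99,58,24 104,58,28 99,55,26 95,56,26 102,60,30 102,63,30 105,60,33
196 99,55,25 108,66,33 163,161,131 191,205,175 185,145,120 167,85,68 153,83,66 169,128,108 130,114,97 49,42,44 11,16,17 24,27,27 80,48,26 104,63,31 96,55,31 96,53,33 102,61,37 105,65,34 101,60,31
197 96,51,22 108,64,38 229,248,220 255,255,255 250,235,209 233,190,164 218,184,161 233,211,185 185,180,160 66,80,71 11,10,15 21,25,25 90,58,27 134,92,33 138,96,27 137,97,28 122,78,31 102,61,35 105,64,32
198 103,56,24 93,41,8 190,196,169 211,224,200 196,209,186 190,206,182 180,188,163 180,183,158 128,129,112 39,42,35 10,11,15 22,1
[... 3017 characters left out ...]
6,74,66 75,66,57 76,74,65 77,75,69 76,73,68 71,69,68 72,69,68 72,70,66 72,70,69 68,68,64 76,76,73
177 80,79,69 74,73,64 79,75,64 95,81,48 121,98,46 123,105,65 117,102,77 117,103,84 102,90,76 76,70,59 75,69,62 84,78,67 83,79,69 71,69,65 73,72,67 74,72,68 74,73,70 68,68,65 71,72,68 72,73,71 74,74,73
178 80,77,68 75,77,66 73,73,63 84,80,63 111,98,78 119,107,85 119,106,89 115,104,87 100,91,76 73,66,58 80,77,62 86,79,68 78,75,71 74,72,68 71,69,66 75,76,69 74,74,70 76,77,71 75,73,69 81,81,77 79,81,75
179 79,76,68 73,73,66 72,75,62 86,84,73 112,103,90 120,108,92 117,103,89 112,98,84 104,94,79 76,68,58 69,65,56 77,70,64 74,71,68 72,70,67 73,74,70 75,71,69 73,75,72 82,81,77 85,85,78 79,77,74 77,77,75
```

```bash
python3 - <<'E'
from h import *
from fit import q
c,s=np.cos(q[2]),np.sin(q[2])
def loc(P):d=P[:2]-q[:2];return np.round([c*d[0]+s*d[1],-s*d[0]+c*d[1],P[2]],1)
for z in(160,166,172,185):
  print(z,"scale centre/clip edge in top: ",*[loc(atz("top",uv,z))[:2] for uv in((147,197.2),(148.5,195.7),(144.6,197.2))])
print("pointer top view, centre/+x end",*[loc(atz("top",uv,125)) for uv in((168.3,198.1),(168.3,196.6))])
def tri(uv1,uv2):
    C1,r1=ray("scene",uv1);C2,r2=ray("top",uv2);r1/=np.linalg.norm(r1);r2/=np.linalg.norm(r2)
    t=np.linalg.lstsq(np.c_[r1,-r2],C2-C1,rcond=None)[0];A=C1+t[0]*r1;B=C2+t[1]*r2;return loc((A+B)/2),round(np.linalg.norm(A-B),1)
print("scale top corner",tri((325+347/5-.4,115+229/5-.4),(144.6,197.2)),"ptr",tri((382,186.8),(168.3,197.4)))
n=np.array([c,s,0])
for nm,uv in(("clip mid",(389.4,171.4)),("clip near",(385,173.4)),("clip far",(394,169.3)),("ptr tip now",(384,175.2)),("ptr right now",(385.2,175.5))):
    C,r=ray("scene",uv);print(nm,[loc(C+r*((x-n@(C-[*q[:2],0]))/(n@r))).tolist() for x in(48,50,52)])
E
```

```text
160 scale centre/clip edge in top:  [54.3 42.2] [57.9 38.2] [54.9 48.4]
166 scale centre/clip edge in top:  [53.  40.7] [56.5 36.6] [53.6 46.8]
172 scale centre/clip edge in top:  [51.7 39.1] [55.2 35.1] [52.2 45.2]
185 scale centre/clip edge in top:  [48.7 35.7] [52.2 31.7] [49.3 41.7]
pointer top view, centre/+x end [ 54.3  -4.5 125. ] [ 58.4  -4.7 125. ]
scale top corner (array([ 47.2,  39.2, 195.1]), np.float64(0.5)) ptr (array([ 55.3,  -5.5, 130.7]), np.float64(1.0))
clip mid [[48.0, 26.6, 164.3], [50.0, 23.8, 166.7], [52.0, 21.0, 169.1]]
clip near [[48.0, 8.3, 165.9], [50.0, 5.6, 168.3], [52.0, 2.9, 170.7]]
clip far [[48.0, 45.9, 162.7], [50.0, 43.1, 165.1], [52.0, 40.3, 167.5]]
ptr tip now [[48.0, 5.2, 161.2], [50.0, 2.5, 163.6], [52.0, -0.2, 166.1]]
ptr right now [[48.0, 10.8, 157.6], [50.0, 8.1, 160.0], [52.0, 5.4, 162.5]]
```

The estimates of the clip's lift run from 38 to 44 mm and centre near 41. The gate is held at 41.0 mm by TCP travel, inside the ±6 mm band, so I'm leaving it there. One last state check, then I'll hand in.

```bash
python3 -m jog '0 0 0 0 0 0 0;0 0 0 0 0 0 0;0 0 0 0 0 0 0;0 0 0 0 0 0 0;0 0 0 0 0 0 0'; python3 - <<'E'
from h import *
grab_frame("scene");print([(np.round(r["box"]).tolist(),round(r["conf"],2)) for q in("bell0","bowl_top","bowl_low") for r in spotter.look_for(q,"scene")])
print(env.job_done())
E
```

```text
time_s: 17.8
ee_pos: [542.4, 235.7, 286.5]
ee_rot: [-179.8, 0.0, -174.2]
force: [2.2, 1.2, -10.1]
gripper_width: 12.8
[([339.0, 208.0, 4.0, 6.0], 0.6), ([342.0, 219.0, 5.0, 6.0], 0.52), ([336.0, 214.0, 4.0, 10.0], 0.47), ([353.0, 208.0, 10.0, 10.0], 0.47), ([342.0, 207.0, 10.0, 5.0], 0.42), ([323.0, 190.0, 54.0, 40.0], 0.93), ([353.0, 207.0, 10.0, 12.0], 0.16), ([71.0, 232.0, 63.0, 42.0], 0.95), ([256.0, 168.0, 52.0, 31.0], 0.72), ([153.0, 205.0, 56.0, 38.0], 0.7), ([198.0, 271.0, 58.0, 23.0], 0.66)]
the job is handed in; nothing more can be done
None
```

I lifted the top bowl off the pile with a 45° leaning rim pinch, stood it upright under the spout and let it go. I then pulled the T-handle up 41 mm and handed in at 17.9 s, still gripping it.

**Last checks**
- **Handle:** at hand-in the spring was pulling 10 N on the grip and the opening was 12.8 mm, so the bar was still held.
- **Bells:** all six showed in the bowl in the last picture I viewed. The detector's final look found only five of them, all inside the bowl.
- **Bowl:** its axis is about 26 mm from the spout's middle, and it stood upright in the picture after release.
- **Other bowls:** the two left in the pile still looked nested after the lift. In the final look the detector found the pile in the same place. I did not measure how far they moved.
- **Bystanders:** I saw no contact with any of them, but did not measure them at the end either.

**What went wrong or disagreed**
- **Rim contact:** on the first approach the bowl's rim touched the dispenser's front frame with about 16 N. I backed it off about 8 mm before setting it down.
- **Mark height:** my estimates of the marker clip's lift ranged from 38 to 44 mm, depending on how far out the clip is assumed to sit. The 41 mm I held is in the middle of that range and within the 6 mm tolerance, but I could not fix the mark more closely.

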